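Close up the filings collector

ROBOT

A 6-joint arm with a two-finger parallel gripper is mounted at the origin on the work surface. World frame = base frame: x ahead of the robot, y to its left, z up, the work surface at z = 0. Lengths are in mm, angles in rad, forces in N, time in s.
With the tool pointing down it reaches from about 325 to 775 mm from the base axis. Payload 9.3 kg.
Tool frame: the origin (TCP) lies at the centre of the arm's flange, where the gripper is bolted on; the fingertips stand 173 mm ahead of it and the grasp point (between the pads) lies 155 mm ahead of it; z points along the fingers, y is the direction in which the jaws open and shut (so a half turn about z gives the same grasp; the last joint's range is limited). The gripper opens to 85 mm and grips with 20 to 120 N. Pads are 22 mm wide; open, the fingers measure 114 mm over their backs; the gripper's body (76 mm by 85 mm) begins 54 mm behind the grasp point. The pads swing forward as they close: fully open they stand 13 mm farther back than shut.
Start: joints at [-1.313, 0.259, 0.021, 1.334, 0, 1.418], TCP at [219.632, -504.241, 404.679] pointing down, gripper open.
Joint ranges: [-3.04, 3.04], [-0.91, 1.82], [-1.04, 1.36], [-1.92, 1.95], [-1.52, 1.45], [-3.14, 3.14]. Speed limits (rad/s): [2.22, 2.22, 2.79, 3.14, 3.14, 3.14].

INTERFACE

Orientations are given as a unit quaternion [w, x, y, z].
In Python, from station import sensors, imaging, ticket, models gives the robot as it stands.
- The arm moves only by the shell command python3 -m crank 'ROWS' [FORCE]. ROWS is a JSON object of lists of equal length, an entry for each row: "claw": the closure, from -1 (fully open) to 1 (shut), so that 0 is half open; "travel": the shift along the tool's x, y, z in m, a list of three; "angular": the turn, a rotation vector about the tool's x, y, z in degrees, a list of three. A call has exactly 5 rows; each row is the pose to reach, as a shift and turn from the pose measured when the call began, along the tool's axes at that moment; what a row does not reach only later rows make up. A row lasts 1/8 s, in which the tool goes at most 62.5 mm and 10.7 degrees, less where a joint would pass 70% of its speed; a pose out of reach is approached as far as the arm can. A call with a gripper value outside its range is refused whole. The fingers move at their own pace and stop on an object; FORCE is the grip in N (left out, the last holds). Time passes only in rows, so rows that repeat a pose let the fingers close, or fill a call up. It gives the time, the measured TCP pose, the force and the opening at its end, in the units of the state.
- sensors.state(): the state, without advancing time (a new reading comes with each control period).
- imaging.get_image(name): name is "side" or "top" or "wrist"; returns the picture (400x640x3 uint8, red, green, blue); there is no depth.
- imaging.get_calibration(name): a dict with "intrinsics" (3x3 intrinsics, pixels), "R" (3x3) and "t" (3): a world point X has camera coordinates R X + t; the wrist camera has in their place "tool_from_camera" (4x4, takes a point from camera to tool coordinates, whose origin is the TCP and whose axes are the flange's). Camera axes: x right, y down, z forward; pixel columns grow to the right and rows downward; lengths in mm; the calibration is good to about 2 mm. A picture is of the moment at which its call begins: read the wrist's pose just before it. get_calibration takes no time and is no camera call.
- ticket.sign_off(): hands the job in, once; it reports no verdict.
Trained networks look in the newest picture that a camera, given by its name, has taken for a name from the list of things; names that differ only in an ending like _2 or _b are one class to them, and where a whole thing is asked for, a point or a joint stands for the part that bears it (a point fixed in the world has none). Each returns a list of dicts, best first, with "p" (0 to 1); they miss things now and then, are a little off and sometimes report something else, mostly with a low value. They report only what shows in the picture. A call takes as long as a camera call. They do not tell look-alikes from the thing itself.
- models.find_in(name, camera): "xyz" ([x, y, z] in mm, in the coordinates of the camera as it stood for that picture, good to about 4 mm: the middle of the surface that is visible of it).
- models.mark_of(name, camera): "xyz" ([x, y, z] in mm, in the coordinates of the camera as it stood for that picture, good to about 4 mm: a listed point, or the origin of a listed thing).
The state is a dict: "time": time; "q": joint angles; "qvel": joint speeds; "joint_efforts": joint torques, N m; "eef_pos": TCP position; "orientation": TCP orientation; "wrist_force": force on the tool from outside, world axes, zero at the start; "torque": the same for the moment, N m; "finger_gap": finger opening in mm.
Only numpy, scipy, OpenCV 4.12 (cv2) and the standard library are available. Lean on these libraries where they do the work, as an engineer would, in place of code of your own. Each camera call takes 0.05 s, during which the arm holds its last target.

TASK

Close up the filings collector for the night. First push the hopper's yellow gate fully shut until the red spring catch clicks in behind it; then take the stopper out of its sloped stand, set it upright in the neck of the glass flask and press it fully home, its collar flush on the rim, without forcing the glass. Let go of it, and leave the other things on the bench where they are.

Things in the scene. Friction and masses are not known exactly. Their poses are not given: they have to be found in the camera images.
- flask_foot: Round grey foot, 124 mm across, fixed to the bench, carrying a glass flask (100 mm across at the belly) on a sprung rubber cushion: pushed down with more than about 2 N the flask sinks straight down, about 1.4 mm per newton, at most 30 mm, and comes back up when let go. Upright neck 46 mm outside, bore 35 mm across, 66 mm deep. Origin: centre of the foot's underside. z up.
- mouth (a point): Centre of the mouth, in the rim's plane, 170 mm above the bench unloaded; sinks with the flask. Four black rubber lips 14 mm down the bore, 27 mm between them, resist the plug from about 20 to 3 mm short of home (4 to 12 N) and spring it out if let go; follow it down until they snap over. Home: collar flat on the rim; about 16 N in all surely does it. Glass breaks at 100 N (all contacts added).
- stopper: Stopper, 0.09 to 0.18 kg: white tapered plug 50 mm long, 23 mm across at the tip, 28 mm across 20 mm up, widest (33 mm) 33 mm up, then 29 mm; orange collar 52 mm across, 6 mm thick; orange cylindrical grip above it, 28 mm across, from 6 to 60 mm above the origin. Origin: on the axis in the collar's underside; z runs along the axis from plug to grip. Parked in the sloped stand, it leans 35 degrees.
- stand: Clear parking stand fixed to the bench, base 130 x 100 mm (base centre 10 mm along x from the origin). Origin on the bench. Its sloped plate (85 x 90 x 8 mm) has a 36 x 36 mm square hole, centre of its upper face 78 mm above the origin; the plate's outward normal, along which the stopper is drawn out, is (-0.574, 0, 0.819) in the stand's frame, so the grip leans to the stand's -x.
- hopper: Filings hopper fixed to the bench: grey base 100 x 340 x 40 mm, reaching from -115 to +225 mm along its y axis, with a clear box 240 mm tall above the part from 90 to 220 mm along y. The gate slides on the base along the hopper's +y axis to shut. Origin on the bench, below where the gate's tab stands when shut. z up. On the +x side, 30 mm along y and 26 to 75 mm along x, stands the catch, up to 71 mm high.
- gate_tab (a point): Centre of the top edge of the gate's yellow upright tab, 102 mm above the bench. The tab is 44 mm wide (its x axis), 10 mm thick (y, the sliding direction) and stands free from 50 to 102 mm above the bench, except that on its shutting (+y) side a foot fillet reaches 24 mm out up to 58 mm high, and guide rails lie 27 to 35 mm either side of the track's middle up to 54 mm high. It shuts towards its own +y.
- gate_home (a point): Where gate_tab is when the gate is at its end stop, fully shut. Clear box face 90 mm further along +y.
- gate (a joint): Gate travel in m: 0 fully open, 0.080 at the end stop. It takes about 5 N of friction to slide, up to about 10 N from 0.040 on, where it forces the spring catch aside; the catch clicks in behind it at 0.0775, after which it no longer slides back. It stays where it is left.
- catch (a joint): Red spring catch: 0 at rest, up to about 0.007 m while the gate pushes it aside; back to 0 once it has clicked in behind the gate.
- polish_jar: small capped jar, 36 mm across, 50 mm tall. Bystander: leave where it is. Origin under its middle.
- file: steel file with wooden handle lying flat, 190 mm long. Bystander: leave where it is. Origin under its middle.
- pliers: pliers with dark handles lying flat, 150 mm long. Bystander: leave where it is. Origin under its middle.
- solder_disc: white ceramic soldering disc on a dark foot, 100 mm across, 30 mm tall. Bystander: leave where it is. Origin under its middle.
- ring_cone: upright wooden ring cone, 95 mm tall, foot 60 mm across. Bystander: leave where it is. Origin under its middle.
- mallet: hammer with wooden handle lying flat, about 235 mm long. Bystander: leave where it is. Origin under its middle.
- bench_brush: hand brush lying flat, about 190 mm long. Bystander: leave where it is. Origin under its middle.
There are look-alikes about, which are no part of the job. What is shaped like the flask_foot but brown or green is not meant. What is shaped like the stopper but blue is not meant.

How it is judged (in metres and radians):
On the way, in this order (a step that is already met when the one before it is completed fails the run):
1. the gate is shut and the catch has clicked in behind it (value of joint gate above 0.0755 m and value of joint catch below 0.0025 m), for 0.2 s.
2. the stopper is pressed home in the flask's neck (z of stopper in the frame of mouth between -0.004 and 0.0025 m and horizontal distance between stopper and mouth below 0.004 m and angle between stopper's own z axis and vertical below 0.06 rad), for 0.2 s.
At the end, for the whole second after the job is handed in: The gate is past 75.5 mm of its 80 mm travel with the catch back within 2.5 mm of rest; the stopper stands in the flask's neck, its collar within 2.5 mm of the rim, within 4 mm of the neck's centre and 0.06 rad of upright, released and at rest (all of step 1 and all of step 2 and linear speed of stopper below 0.02 m/s); the robot touches nothing.
It fails at once if the stopper and the flask press on one another with more than 100 N (contact force between stopper and flask_foot above 100 N).
It fails at once if a bystander is shifted by more than 40 mm (distance of any of polish_jar, file, pliers, solder_disc, ring_cone, mallet, bench_brush from where it was at the start of the episode above 0.04 m).
It also fails if it takes over 64 s, if anything falls off the work surface, if the arm or the gripper's body presses on something with over 40 N, if the wrist force passes 120 N, or if a joint passes its speed limit or range.

## Working session

There is one attempt and no reset: what is moved stays moved. The work goes in short steps, Python scripts to look and compute and a shell command to move; the robot and the scene stay as the last step left them, time stands still between calls to the robot, and variables do not carry over. Pictures are saved under pics/ and viewed, and the job is handed in when it is done.

```bash
mkdir -p pics; ls; python3 - <<'E'
from station import sensors, imaging, models
import cv2
s=sensors.state(); print(s)
for n in ("side","top","wrist"):
    im=imaging.get_image(n); cv2.imwrite(f"pics/{n}0.png",im[:,:,::-1])
    c=imaging.get_calibration(n); print(n,c)
E
```

```text
pics
{'time': 0.0, 'q': array([-1.31260551e+00,  2.59197819e-01,  2.07694002e-02,  1.33366288e+00,
        1.05631832e-05,  1.41817425e+00]), 'qvel': array([-0.00014276,  0.00113728, -0.00011606,  0.00110808, -0.00112458,
       -0.00066684]), 'joint_efforts': array([-2.82888141e-04, -5.55643451e+01,  3.44527781e+01,  1.37728394e-02,
       -3.02793578e-04,  1.22073078e-05]), 'eef_pos': array([ 219.6206215 , -504.20553696,  404.06595288]), 'orientation': array([-6.46864138e-04,  9.78977960e-01,  2.03965033e-01, -2.88871062e-05]), 'wrist_force': array([-0.04483154, -0.12841586, -0.29623631]), 'torque': array([ 0.03153083,  0.00496917, -0.0021799 ]), 'finger_gap': 85.49179707811611}
side {'intrinsics': array([[425.25369666,   0.        , 322.39091668],
       [  0.        , 425.25369666, 207.16287652],
       [  0.        ,   0.        ,   1.        ]]), 'R': array([[-0.99477767, -0.10202789, -0.00277563],
       [-0.06751007,  0.67813608, -0.73182911],
       [ 0.07654923, -0.72781987, -0.68148254]]), 't': array([ 485.0223232 ,  209.25857966, 1250.23891634])}
top {'intrinsics': array(
[... 196 characters left out ...]
866],
       [-0.98175891,  0.00797054, -0.18996292],
       [ 0.18985806, -0.01232678, -0.98173416]]), 't': array([-120.12225725,  488.28055471, 1617.28256036])}
wrist {'intrinsics': array([[310.00617737,   0.        , 318.15196611],
       [  0.        , 310.00617737, 195.53386025],
       [  0.        ,   0.        ,   1.        ]]), 'tool_from_camera': array([[-9.92090277e-04, -9.59142128e-01, -2.82922948e-01,
         7.13469200e+01],
       [ 9.99999503e-01, -9.24709182e-04, -3.71699266e-04,
        -8.03906189e-01],
       [ 9.48909778e-05, -2.82923176e-01,  9.59142569e-01,
         3.04297737e+01],
       [ 0.00000000e+00,  0.00000000e+00,  0.00000000e+00,
         1.00000000e+00]])}
```

View pics/side0.png

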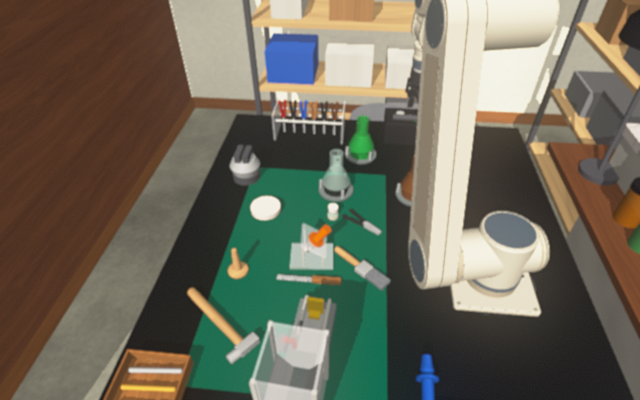

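View pics/top0.png

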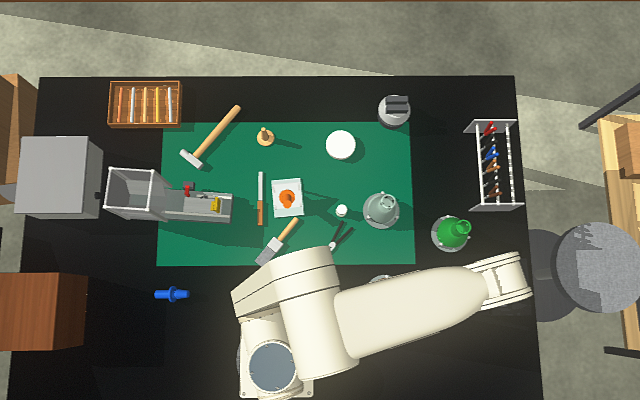

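```bash
cat > h.py <<'E'
import numpy as np
from station import sensors, imaging, models
from scipy.spatial.transform import Rotation as Rn
def RT(s=None):
    s=s or sensors.state(); q=s['orientation']
    return Rn.from_quat([q[1],q[2],q[3],q[0]]).as_matrix(), s['eef_pos']
def c2w(p,cam,pose=None):
    c=imaging.get_calibration(cam); p=np.array(p,float)
    if cam=='wrist':
        R,t=pose or RT(); T=c['tool_from_camera']; return R@(T[:3,:3]@p+T[:3,3])+t
    return c['R'].T@(p-c['t'])
def w2p(X,cam,pose=None):
    c=imaging.get_calibration(cam)
    if cam=='wrist':
        R,t=pose or RT(); T=c['tool_from_camera']; p=T[:3,:3].T@(R.T@(np.array(X)-t)-T[:3,3])
    else: p=c['R']@np.array(X)+c['t']
    u=c['intrinsics']@p; return u[:2]/u[2]
E
python3 - <<'E'
from h import *
np.set_printoptions(precision=1,suppress=True)
for cam in("top","side"):
  for n in ("flask_foot","mouth","stopper","stand","hopper","gate_tab","gate_home"):
    for d in models.mark_of(n,cam)[:3]:
        w=c2w(d['xyz'],cam); print(cam,n,round(d['p'],2),w,w2p(w,cam))
print(sensors.state()['time'])
E
```

```text
top flask_foot 0.81 [ 396.1 -568.1    1.9] [446.5 234.6]
top flask_foot 0.63 [ 481.3 -347.4    2.3] [380.3 210.2]
top mouth 0.91 [ 400.2 -580.1  173.6] [465.5 225.5]
top mouth 0.89 [ 480.5 -349.5  167.7] [388.4 200.6]
top stopper 0.77 [513.6 -32.9  78.6] [286.6 196.9]
top stopper 0.52 [205.2 333.3  34. ] [173.1 294.6]
top stand 0.81 [517.3 -33.7  -1.5] [287.8 200.8]
top hopper 0.63 [499.4 265.7   2.8] [199.3 206.4]
top hopper 0.28 [522.6  59.2   1.7] [260.5 199.3]
top gate_tab 0.76 [489.9 196.  103.7] [214.3 203.1]
top gate_tab 0.15 [ 479.8 -346.4   -0.1] [379.9 210.8]
top gate_home 0.84 [494.2 267.4 102.9] [192. 202.]
side flask_foot 0.88 [ 476.5 -346.9   -1.2] [335.2 191.3]
side flask_foot 0.77 [ 397.1 -576.4    0.9] [359.6 154.8]
side flask_foot 0.68 [ 201.8 -351.3   -1.2] [411.8 195.5]
side mouth 0.97 [ 397.  -575.3  171.2] [362.2 117.7]
side mouth 0.7 [ 475.9 -348.2  167.5] [336.3 153. ]
side mouth 0.59 [ 203.  -351.1  170.5] [418.8 156.5]
side stopper 0.77 [204.5 334.5  23.8] [427.  378.3]
side stopper 0.52 [511.6 -33.4  76.8] [315.4 239.5]
side stand 0.82 [514.1 -33.1  -3.4] [315.  257.1]
side stand 0.46 [ 709.1 -217.8    2.9] [264.7 210.5]
side stand 0.44 [746.5 220.   -0.8] [218.7 321.5]
side hopper 0.75 [497.  266.2   2.2] [308.2 345.1]
side gate_tab 0.61 [488.2 187.8 100.9] [314.5 297.5]
side gate_home 0.9 [494.5 265.8 104.6] [308.1 323.3]
side gate_home 0.43 [508.7 -37.4  75.1] [316.5 239. ]
side gate_home 0.32 [487.2 193.2 100.4] [314.7 299.4]
0.85
```

```bash
python3 - <<'E'
import cv2,numpy as np
t=cv2.imread("pics/top0.png");s=cv2.imread("pics/side0.png")
a=cv2.resize(t[150:250,180:320],None,fx=4,fy=4,interpolation=2)[:, :400*2]
b=cv2.resize(t[170:260,340:480],(560,360))
c=cv2.resize(s[130:270,280:400],(0,0),fx=3,fy=3)
cv2.imwrite("pics/c1.png",a);cv2.imwrite("pics/c2.png",np.hstack([b,cv2.resize(c,(240,360))]))
E
```

```text
(no output)
```

View pics/c1.png

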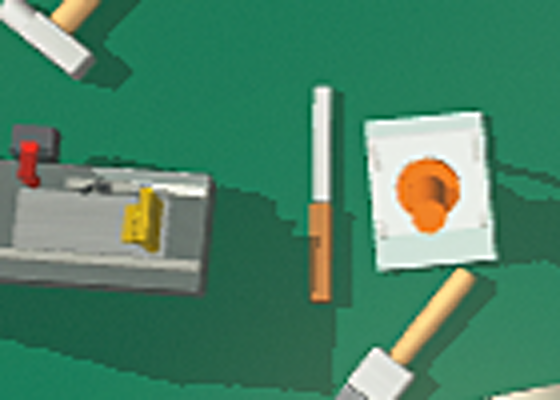

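View pics/c2.png

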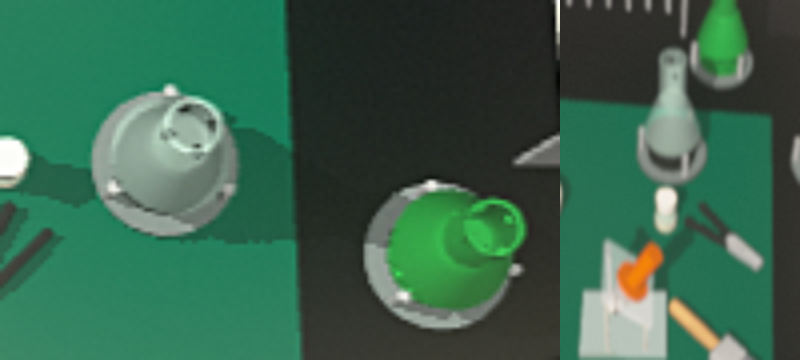

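The clear, grey-footed flask at top (381,210) fits; the green one (446,234) and the brown one (side 412,195) don't. The orange stopper in the stand (287,197) fits; the blue one (173,294) doesn't. The crops confirm both.

```bash
cat >> h.py <<'E'
def tool_R(yaw,tilt=0):
    """tool x heading yaw deg when pointing down; then tilt world: tilt deg about horizontal axis so z leans opposite of tool x"""
    a=np.radians(yaw); X=np.array([np.cos(a),np.sin(a),0]); Z=np.array([0,0,-1.]); t=np.radians(tilt)
    Z2=np.cos(t)*Z-np.sin(t)*X; X2=np.cos(t)*X+np.sin(t)*Z
    return np.column_stack([X2,np.cross(Z2,X2),Z2])
def delta(pos,R2):
    R,t=RT(); tr=R.T@(np.array(pos)-t)/1000
    rv=np.degrees(Rn.from_matrix(R.T@R2).as_rotvec())
    print('travel',np.round(tr,4).tolist(),'angular',np.round(rv,2).tolist())
def stat():
    s=sensors.state(); R,t=RT(s)
    print('t %.2f'%s['time'],'pos',np.round(t,1),'x',np.round(R[:,0],3),'z',np.round(R[:,2],3),'F',np.round(s['wrist_force'],1),'gap %.1f'%s['finger_gap'],'q',np.round(s['q'],2))
E
python3 -c "
from h import *
stat();delta([490,120,400],tool_R(179))"
```

```text
t 0.85 pos [ 219.6 -504.2  404.7] x [0.917 0.399 0.   ] z [-0.  0. -1.] F [-0.4  0.6  0.5] gap 85.6 q [-1.31  0.26  0.02  1.33 -0.    1.42]
travel [0.4972, -0.4643, 0.0047] angular [-0.0, -0.0, -155.46]
```

```bash
python3 -m crank '{"claw":[1,1,1,1,1],"travel":[[0.497,-0.464,0.005],[0.497,-0.464,0.005],[0.497,-0.464,0.005],[0.497,-0.464,0.005],[0.497,-0.464,0.005]],"angular":[[0,0,-155],[0,0,-155],[0,0,-155],[0,0,-155],[0,0,-155]]}' 40;python3 -c "
from h import *
stat();delta([490,120,400],tool_R(179))"
```

```text
time: 1.48
eef_pos: [344.1, -215.6, 402.6]
orientation: [0.0, 0.779, 0.626, 0.0]
wrist_force: [0.8, -0.5, 0.8]
finger_gap: 0.2
t 1.48 pos [ 344.1 -215.6  402.6] x [ 0.215  0.977 -0.   ] z [ 0.001 -0.001 -1.   ] F [ 0.8 -0.5  0.8] gap 0.2 q [-0.77  0.01 -0.28  1.28  0.    1.02]
travel [0.3592, 0.0702, 0.0025] angular [0.02, 0.06, -101.43]
```

```bash
python3 -m crank '{"claw":[1,1,1,1,1],"travel":[[0.359,0.07,0.003],[0.359,0.07,0.003],[0.359,0.07,0.003],[0.359,0.07,0.003],[0.359,0.07,0.003]],"angular":[[0,0,-101],[0,0,-101],[0,0,-101],[0,0,-101],[0,0,-101]]}' ;python3 - <<'E'
from h import *
import cv2
stat()
im=imaging.get_image("wrist"); cv2.imwrite("pics/w1.png",im[:,:,::-1])
np.set_printoptions(precision=1,suppress=True)
p=RT()
for n in ("stopper","stand","hopper","gate_tab","gate_home"):
    for d in models.mark_of(n,"wrist")[:2]:
        w=c2w(d['xyz'],"wrist",p); print(n,round(d['p'],2),w,w2p(w,"wrist",p))
delta([490,120,400],tool_R(179))
E
```

```text
time: 2.1
eef_pos: [468.3, 71.5, 400.3]
orientation: [0.001, 0.412, 0.911, -0.0]
wrist_force: [0.8, -0.9, 0.2]
finger_gap: -0.2
t 2.10 pos [468.3  71.5 400.3] x [-0.66   0.751 -0.001] z [ 0.001 -0.001 -1.   ] F [ 0.8 -0.9  0.2] gap -0.2 q [-0.03  0.13 -0.16  1.28 -0.    0.82]
stopper 0.75 [520.2 -26.1  78.2] [288.2 283. ]
stand 0.98 [522.  -32.5   5.7] [291.1 256.2]
stand 0.67 [518.7 -27.6  77.9] [286.2 282.9]
hopper 0.83 [496.1 276.5  -2.3] [457.   49.4]
gate_tab 0.92 [488.  198.3 106.2] [434.7  97.3]
gate_tab 0.25 [496.9 276.4   0.3] [458.4  49.6]
travel [0.0241, 0.0504, -0.0001] angular [-0.04, 0.02, -48.11]
```

View pics/w1.png

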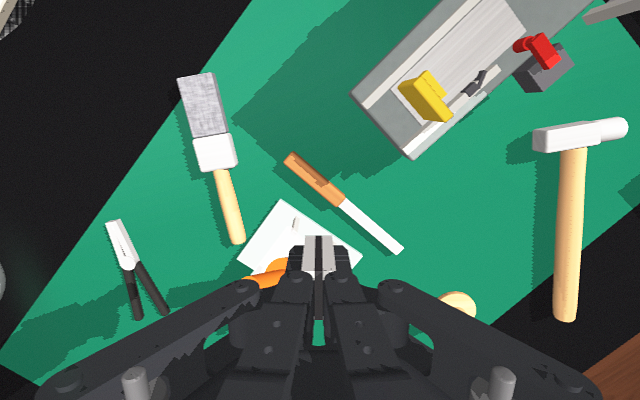

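```bash
python3 -m crank '{"claw":[1,1,1,1,1],"travel":[[0.024,0.05,0.1],[0.024,0.05,0.1],[0.024,0.05,0.1],[0.024,0.05,0.1],[0.024,0.05,0.1]],"angular":[[0,0,-48],[0,0,-48],[0,0,-48],[0,0,-48],[0,0,-48]]}' ;python3 - <<'E'
from h import *
import cv2
stat()
p=RT()
im=imaging.get_image("wrist"); cv2.imwrite("pics/w2.png",im[:,:,::-1])
np.set_printoptions(precision=1,suppress=True)
for n in ("stopper","stand","hopper","gate_tab","gate_home"):
    for d in models.mark_of(n,"wrist")[:2]:
        w=c2w(d['xyz'],"wrist",p); print(n,round(d['p'],2),w,w2p(w,"wrist",p))
E
```

```text
time: 3.02
eef_pos: [489.8, 117.9, 300.0]
orientation: [0.0, 0.009, 1.0, -0.0]
wrist_force: [-0.5, -0.1, -0.9]
finger_gap: -0.1
t 3.02 pos [489.8 117.9 300. ] x [-1.     0.019 -0.   ] z [ 0.    -0.001 -1.   ] F [-0.5 -0.1 -0.9] gap -0.1 q [ 0.07  0.24 -0.29  1.05 -0.    0.09]
stopper 0.56 [513.7 -33.8  79. ] [ 95.5 256.7]
stand 0.68 [517.6 -38.5   4.3] [147.7 222.2]
hopper 0.87 [498.3 265.5   2.2] [482.6 195.2]
gate_tab 0.92 [489.5 193.  105.9] [449.3 233.6]
gate_home 0.7 [498.7 264.5 104.3] [569.8 245. ]
```

View pics/w2.png

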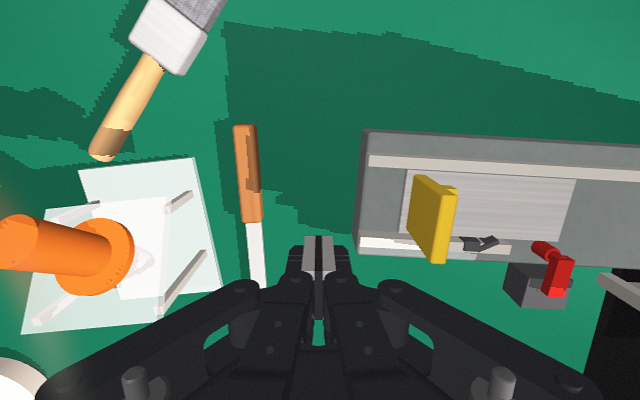

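```bash
cat >> h.py <<'E'
def p2w(uv,z,cam,pose=None):
    c=imaging.get_calibration(cam); d=np.linalg.inv(c['intrinsics'])@np.array([uv[0],uv[1],1.])
    o=c2w([0,0,0],cam,pose); e=c2w(d,cam,pose)-o
    return o+e*(z-o[2])/e[2]
E
python3 - <<'E'
from h import *
np.set_printoptions(precision=1,suppress=True)
p=RT()
for a,b,z in(((370,155),(639,175),54),((369,165),(635,183),54),((360,249),(508,254),50),((362,129),(640,148),40)):
    A=p2w(a,z,'wrist',p);B=p2w(b,z,'wrist',p);d=B-A
    print(A,B,'yaw',np.degrees(np.arctan2(-d[0],d[1])))
for uv in ((418,176),(457,192),(446,263),(408,241)): print(p2w(uv,102,'wrist',p))
# stand edges at z~0..
E
```

```text
[452.1 156.3  54. ] [470.8 347.5  54. ] yaw -5.5889474210528896
[459.1 155.7  54. ] [476.6 346.2  54. ] yaw -5.24280689228115
[525.9 150.9  50. ] [532.8 266.4  50. ] yaw -3.4359556654366252
[435.2 152.3  40. ] [453.7 357.5  40. ] yaw -5.164586781671688
[456.7 175.2 102. ]
[466.4 197.7 102. ]
[510.7 195.7 102. ]
[495.7 172.  102. ]
```

```bash
python3 -c "
from h import *
delta([486.5,152,242],tool_R(174.8))"
```

```text
travel [0.004, 0.0331, 0.058] angular [-0.04, 0.02, 3.91]
```

```bash
python3 -m crank '{"claw":[1,1,1,1,1],"travel":[[0.004,0.02,0.03],[0.004,0.033,0.058],[0.004,0.033,0.058],[0.004,0.033,0.058],[0.004,0.033,0.058]],"angular":[[0,0,4],[0,0,4],[0,0,4],[0,0,4],[0,0,4]]}' ;python3 - <<'E'
from h import *
import cv2
stat()
im=imaging.get_image("wrist"); cv2.imwrite("pics/w3.png",im[:,:,::-1])
E
```

```text
time: 3.95
eef_pos: [486.9, 151.5, 243.2]
orientation: [0.001, 0.046, 0.999, -0.0]
wrist_force: [-1.0, 0.1, -0.0]
finger_gap: -0.1
t 3.95 pos [486.9 151.5 243.2] x [-0.996  0.093 -0.002] z [ 0.002 -0.001 -1.   ] F [-1.   0.1 -0. ] gap -0.1 q [ 0.14  0.29 -0.36  0.91 -0.    0.23]
```

View pics/w3.png

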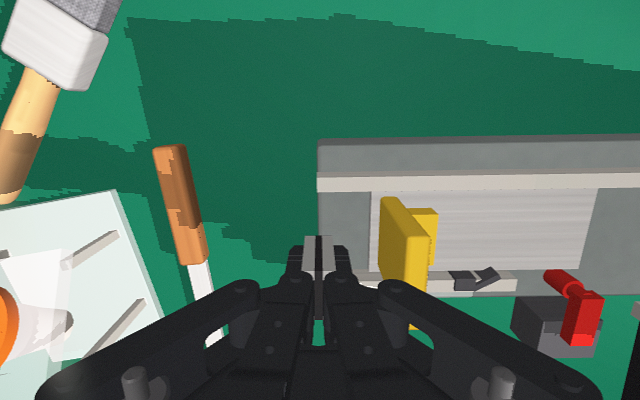

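```bash
python3 -m crank '{"claw":[1,1,1,1,1],"travel":[[0,0.015,0],[0,0.03,0],[0,0.045,0],[0,0.06,0],[0,0.07,0]],"angular":[[0,0,0],[0,0,0],[0,0,0],[0,0,0],[0,0,0]]}' ;python3 - <<'E'
from h import *
import cv2
stat()
p=RT()
im=imaging.get_image("wrist"); cv2.imwrite("pics/w4.png",im[:,:,::-1])
for n in ("gate_tab","gate_home"):
    for d in models.mark_of(n,"wrist")[:2]:
        w=c2w(d['xyz'],"wrist",p); print(n,round(d['p'],2),w,w2p(w,"wrist",p))
E
```

```text
time: 4.62
eef_pos: [493.2, 222.1, 243.4]
orientation: [0.001, 0.046, 0.999, -0.002]
wrist_force: [-2.3, -11.1, 6.8]
finger_gap: -0.1
t 4.62 pos [493.2 222.1 243.4] x [-0.996  0.093 -0.002] z [ 0.002 -0.003 -1.   ] F [ -2.3 -11.1   6.8] gap -0.1 q [ 0.27  0.34 -0.29  0.94 -0.    0.36]
gate_tab 0.88 [490.75362929 245.23393987 105.51094918] [376.08754679 283.19954156]
gate_home 0.92 [497.58409938 261.05229986 101.91693616] [413.91431562 289.83045952]
```

View pics/w4.png

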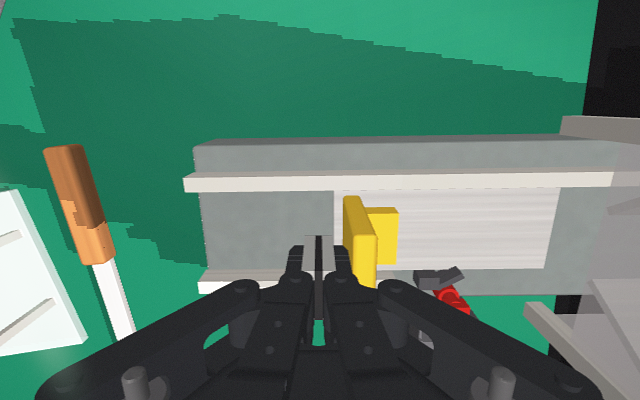

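```bash
python3 -m crank '{"claw":[1,1,1,1,1],"travel":[[0,0.006,0],[0,0.011,0],[0,0.016,0],[0,0.02,0],[0,0.022,0]],"angular":[[0,0,0],[0,0,0],[0,0,0],[0,0,0],[0,0,0]]}' ;python3 -c "
from h import *
stat()"
```

```text
time: 5.4
eef_pos: [495.2, 244.8, 243.1]
orientation: [0.001, 0.046, 0.999, -0.0]
wrist_force: [-2.0, -4.9, 2.1]
finger_gap: 0.1
t 5.40 pos [495.2 244.8 243.1] x [-0.996  0.091 -0.002] z [ 0.002 -0.001 -1.   ] F [-2.  -4.9  2.1] gap 0.1 q [ 0.31  0.36 -0.27  0.95 -0.    0.4 ]
```

```bash
python3 -m crank '{"claw":[1,1,1,1,1],"travel":[[0,0.001,0],[0,0.002,0],[0,0.003,0],[0,0.004,0],[0,0.004,0]],"angular":[[0,0,0],[0,0,0],[0,0,0],[0,0,0],[0,0,0]]}' ;python3 - <<'E'
from h import *
import cv2
stat()
im=imaging.get_image("wrist"); cv2.imwrite("pics/w5.png",im[:,:,::-1])
E
```

```text
time: 6.02
eef_pos: [495.4, 247.8, 243.2]
orientation: [0.001, 0.046, 0.999, -0.002]
wrist_force: [-2.6, -12.9, 5.0]
finger_gap: -0.1
t 6.03 pos [495.4 247.8 243.2] x [-0.996  0.092 -0.002] z [ 0.002 -0.004 -1.   ] F [ -2.6 -12.9   5. ] gap -0.1 q [ 0.31  0.36 -0.26  0.95 -0.    0.41]
```

View pics/w5.png

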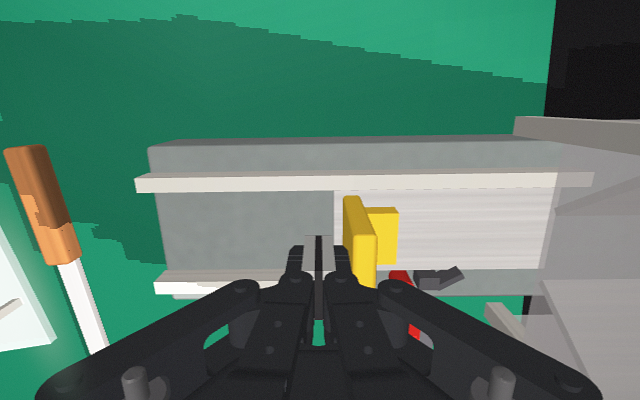

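```bash
python3 -m crank '{"claw":[1,1,1,1,1],"travel":[[0,0.002,0],[0,0.004,0],[0,0.005,0],[0,0.006,0],[0,0.006,0]],"angular":[[0,0,0],[0,0,0],[0,0,0],[0,0,0],[0,0,0]]}' ;python3 -c "
from h import *
stat()"
```

```text
time: 6.7
eef_pos: [495.5, 250.2, 243.2]
orientation: [0.001, 0.048, 0.999, -0.008]
wrist_force: [-3.3, -34.6, 12.1]
finger_gap: -0.1
t 6.70 pos [495.5 250.2 243.2] x [-0.995  0.096 -0.002] z [ 0.001 -0.015 -1.   ] F [ -3.3 -34.6  12.1] gap -0.1 q [ 0.32  0.36 -0.25  0.96 -0.01  0.42]
```

```bash
python3 -m crank '{"claw":[1,0,-1,-1,-1],"travel":[[0,-0.03,0],[0,-0.05,-0.03],[0,-0.07,-0.08],[0,-0.08,-0.12],[0,-0.08,-0.13]],"angular":[[0,0,0],[0,0,0],[0,0,0],[0,0,0],[0,0,0]]}' ;python3 - <<'E'
from h import *
import cv2
np.set_printoptions(precision=1,suppress=True)
stat(); p=RT()
im=imaging.get_image("wrist"); cv2.imwrite("pics/w6.png",im[:,:,::-1])
for n in ("stopper","stand","gate_tab","gate_home","catch"):
    for d in models.mark_of(n,"wrist")[:2]:
        w=c2w(d['xyz'],"wrist",p); print(n,round(d['p'],2),w,w2p(w,"wrist",p))
E
```

```text
time: 7.32
eef_pos: [488.1, 172.3, 377.1]
orientation: [0.003, 0.049, 0.999, -0.007]
wrist_force: [0.6, 0.3, 0.0]
finger_gap: 72.4
t 7.33 pos [488.1 172.3 377.1] x [-1.   0.1 -0. ] z [ 0. -0. -1.] F [0.6 0.3 0. ] gap 72.4 q [ 0.2  0.2 -0.1  1.2 -0.   0.3]
stopper 0.71 [515.6 -35.4  77.5] [107.  234.3]
stand 0.62 [517.9 -37.1   5.6] [147.1 211.3]
stand 0.28 [ 704.4 -215.5   -1.2] [ 59.1 347. ]
gate_tab 0.73 [492.9 268.3 105.2] [441.7 190.3]
gate_tab 0.59 [ 704.5 -213.3   -1.3] [ 60.7 346.9]
gate_home 0.6 [494.4 265.1 103.8] [436.9 191.9]Traceback (most recent call last):
  File "<stdin>", line 7, in <module>
ValueError: it knows: bench_brush, file, flask_foot, gate_home, gate_tab, hopper, mallet, mouth, pliers, polish_jar, ring_cone, solder_disc, stand, stopper
```

View pics/w6.png

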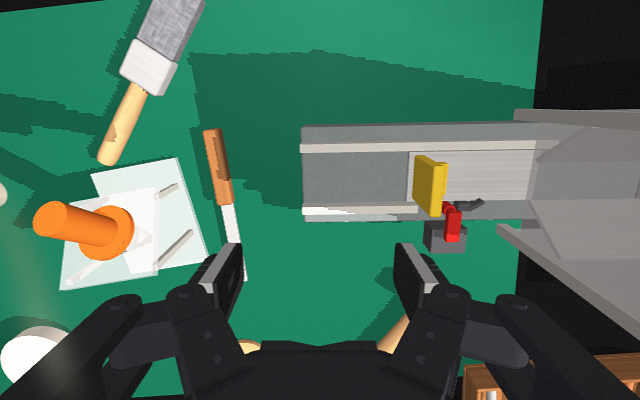

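```bash
python3 - <<'E'
from h import *
p=RT()
for cam in('wrist','top','side'):
  for yaw in(0,5,10):
    a=np.radians(yaw); n=np.array([-.574*np.cos(a),-.574*np.sin(a),.819]); o=np.array([514,-34,78.])
    print(cam,yaw,[np.round(w2p(o+k*n,cam,p)) for k in(6,60)])
n=np.array([-.572,-.05,.819]);delta(o+250*n,tool_R(185,35))
E
python3 - <<'E'
import cv2
a=cv2.imread('pics/w6.png')[150:310,0:260]; cv2.imwrite('pics/c3.png',cv2.resize(a,None,fx=3,fy=3))
E
```

```text
wrist 0 [array([101., 236.]), array([ 48., 221.])]
wrist 5 [array([100., 236.]), array([ 45., 222.])]
wrist 10 [array([100., 236.]), array([ 41., 223.])]
top 0 [array([287., 198.]), array([286., 204.])]
top 5 [array([287., 198.]), array([287., 204.])]
top 10 [array([287., 198.]), array([288., 204.])]
side 0 [array([316., 238.]), array([326., 228.])]
side 5 [array([316., 238.]), array([326., 228.])]
side 10 [array([316., 238.]), array([326., 227.])]
travel [0.0951, -0.2281, 0.0937] angular [-4.06, -34.99, -9.9]
```

View pics/c3.png

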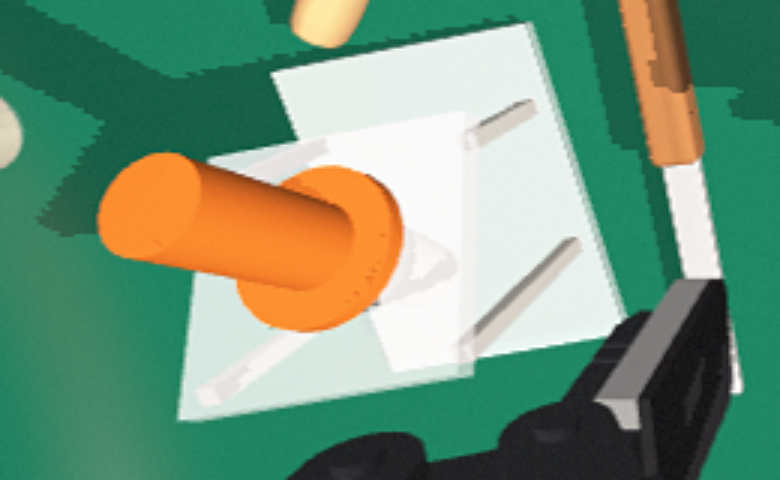

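```bash
python3 - <<'E'
from h import *
p=RT()
C=[p2w((x/3,150+y/3),6,'wrist',p) for x,y in((275,72),(530,25),(626,328))]
print(C)
d=C[2]-C[1]; print(np.degrees(np.arctan2(d[1],d[0])),np.linalg.norm(d)); d=C[1]-C[0]; print(np.degrees(np.arctan2(-d[0],d[1])),np.linalg.norm(d))
E
```

```text
[array([464.66083076, -85.60411765,   6.        ]), array([456.31294465,  14.02981764,   6.        ]), array([581.04605034,  25.15570114,   6.        ])]
5.097151928402051 125.22832323278804
4.7893733102563925 99.98303988976862
```

Yaw is 5°. Moving to the pre-grasp position.

```bash
python3 -m crank '{"claw":[-1,-1,-1,-1,-1],"travel":[[0.095,-0.228,0.094],[0.095,-0.228,0.094],[0.095,-0.228,0.094],[0.095,-0.228,0.094],[0.095,-0.228,0.094]],"angular":[[-4.1,-35,-9.9],[-4.1,-35,-9.9],[-4.1,-35,-9.9],[-4.1,-35,-9.9],[-4.1,-35,-9.9]]}' ;python3 - <<'E'
from h import *
import cv2
np.set_printoptions(precision=1,suppress=True)
stat(); p=RT()
im=imaging.get_image("wrist"); cv2.imwrite("pics/w7.png",im[:,:,::-1])
for n in ("stopper","stand"):
    for d in models.mark_of(n,"wrist")[:2]:
        w=c2w(d['xyz'],"wrist",p); print(n,round(d['p'],2),w,w2p(w,"wrist",p))
n=np.array([-.572,-.05,.819]);o=np.array([514,-34,78.])
print(w2p(o+60*n,'wrist',p),w2p(o+6*n,'wrist',p))
E
```

```text
time: 8.2
eef_pos: [368.3, -48.0, 280.0]
orientation: [0.299, -0.039, 0.953, 0.014]
wrist_force: [0.6, -0.6, -0.3]
finger_gap: 85.7
t 8.20 pos [368.3 -48.  280. ] x [-0.8 -0.1 -0.6] z [ 0.6  0.  -0.8] F [ 0.6 -0.6 -0.3] gap 85.7 q [-0.5 -0.1 -0.9  0.3  0.3 -0.5]
stopper 0.82 [516.8 -31.4  78.8] [322.5 214.5]
stand 0.79 [517.9 -39.6   5.5] [312.5 148.5]
[319.7 246.3] [319.4 214. ]
```

View pics/w7.png

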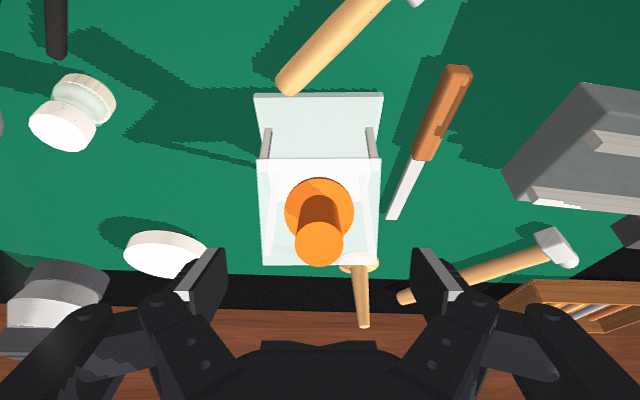

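```bash
python3 -c "
from h import *
n=np.array([-.572,-.05,.819]);o=np.array([514.5,-34,78.])
delta(o+188*n,tool_R(185,35))"
```

```text
travel [-0.0014, 0.0003, 0.0616] angular [0.01, -0.08, -0.16]
```

```bash
python3 -m crank '{"claw":[-1,-1,-1,-1,0],"travel":[[-0.001,0,0.02],[-0.001,0,0.04],[-0.001,0,0.061],[-0.001,0,0.061],[-0.001,0,0.061]],"angular":[[0,0,0],[0,0,0],[0,0,0],[0,0,0],[0,0,0]]}' 80 ;python3 - <<'E'
from h import *
import cv2
stat()
im=imaging.get_image("wrist"); cv2.imwrite("pics/w8.png",im[:,:,::-1])
E
```

```text
time: 8.98
eef_pos: [406.4, -43.0, 232.4]
orientation: [0.3, -0.041, 0.953, 0.014]
wrist_force: [-0.1, -0.1, 1.1]
finger_gap: 69.7
t 8.97 pos [406.4 -43.  232.4] x [-0.817 -0.07  -0.572] z [ 0.57   0.051 -0.82 ] F [-0.1 -0.1  1.1] gap 69.7 q [-0.39  0.01 -0.89  0.12  0.27 -0.4 ]
```

View pics/w8.png

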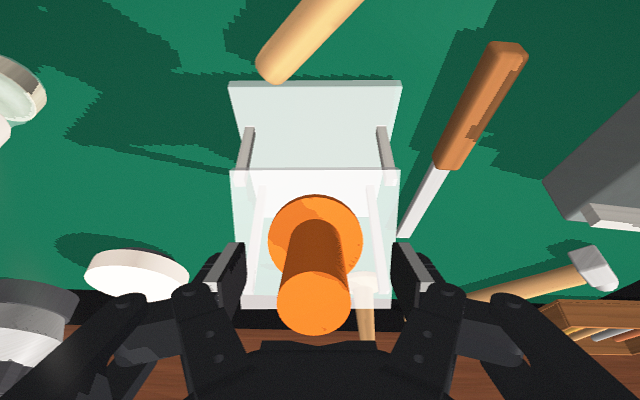

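```bash
python3 - <<'E'
from h import *
p=RT();R,t=p
for dx in(-4,0,4):print(w2p(R@np.array([dx,0,128])+t,'wrist',p))
E
python3 -m crank '{"claw":[1,1,1,1,1],"travel":[[0,0,0],[0,0,0],[0,0,0],[0,0,0],[0,0,0]],"angular":[[0,0,0],[0,0,0],[0,0,0],[0,0,0],[0,0,0]]}' 80 ;python3 -c "
from h import *
stat()"
```

```text
[316.70596018 317.61941927]
[316.68448404 308.38868027]
[316.66258069 298.97431952]
time: 9.65
eef_pos: [406.3, -43.3, 233.4]
orientation: [0.301, -0.041, 0.953, 0.014]
wrist_force: [-5.9, -0.3, 8.8]
finger_gap: 26.4
t 9.65 pos [406.3 -43.3 233.4] x [-0.816 -0.07  -0.574] z [ 0.572  0.051 -0.819] F [-5.9 -0.3  8.8] gap 26.4 q [-0.39  0.01 -0.89  0.12  0.27 -0.4 ]
```

```bash
python3 -m crank '{"claw":[1,1,1,1,1],"travel":[[0,0,-0.02],[0,0,-0.045],[0,0,-0.075],[0,0,-0.1],[0,0,-0.1]],"angular":[[0,0,0],[0,0,0],[0,0,0],[0,0,0],[0,0,0]]}' 80 ;python3 - <<'E'
from h import *
import cv2
stat()
im=imaging.get_image("wrist"); cv2.imwrite("pics/w9.png",im[:,:,::-1])
delta([440,-200,420],tool_R(170))
E
```

```text
time: 10.28
eef_pos: [348.7, -48.5, 316.6]
orientation: [0.302, -0.041, 0.952, 0.013]
wrist_force: [-0.2, 0.0, -1.3]
finger_gap: 26.3
t 10.28 pos [348.7 -48.5 316.6] x [-0.814 -0.07  -0.576] z [ 0.574  0.048 -0.817] F [-0.2  0.  -1.3] gap 26.3 q [-0.49 -0.22 -0.81  0.45  0.32 -0.49]
travel [-0.1237, -0.1587, -0.0406] angular [4.57, 34.92, 14.41]
```

View pics/w9.png

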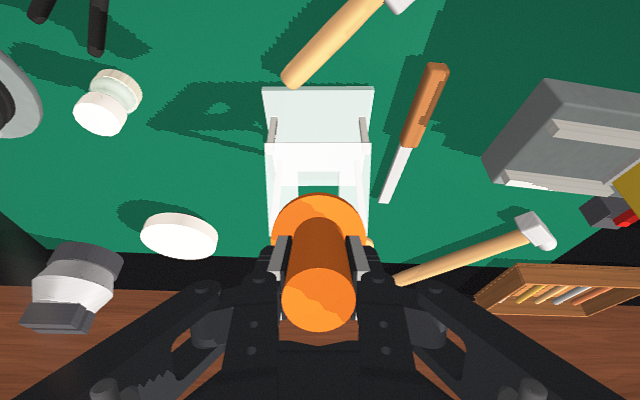

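```bash
python3 -c "
from h import *
delta([465,-300,450],tool_R(155))"
```

```text
travel [-0.1544, -0.2605, -0.0557] angular [9.16, 34.31, 28.93]
```

```bash
python3 -m crank '{"claw":[1,1,1,1,1],"travel":[[-0.154,-0.26,-0.056],[-0.154,-0.26,-0.056],[-0.154,-0.26,-0.056],[-0.154,-0.26,-0.056],[-0.154,-0.26,-0.056]],"angular":[[9.2,34.3,28.9],[9.2,34.3,28.9],[9.2,34.3,28.9],[9.2,34.3,28.9],[9.2,34.3,28.9]]}' 80 ;python3 - <<'E'
from h import *
stat()
delta([479,-348.5,445],tool_R(155))
E
```

```text
time: 10.95
eef_pos: [466.6, -302.0, 448.3]
orientation: [-0.002, 0.217, 0.976, -0.0]
wrist_force: [0.8, -0.0, -1.2]
finger_gap: 26.2
t 10.95 pos [ 466.6 -302.   448.3] x [-0.906  0.424  0.004] z [-0.004  0.001 -1.   ] F [ 0.8 -0.  -1.2] gap 26.2 q [-0.72  0.26  0.14  1.45 -0.   -0.29]
travel [-0.031, -0.0368, 0.0032] angular [-0.06, -0.26, -0.1]
```

```bash
python3 -m crank '{"claw":[1,1,1,1,1],"travel":[[-0.015,-0.02,0],[-0.031,-0.037,0.003],[-0.031,-0.037,0.003],[-0.031,-0.037,0.003],[-0.031,-0.037,0.003]],"angular":[[0,0,0],[0,-0.3,0],[0,-0.3,0],[0,-0.3,0],[0,-0.3,0]]}' 80 ;python3 - <<'E'
from h import *
import cv2
np.set_printoptions(precision=1,suppress=True)
stat()
p=RT()
im=imaging.get_image("wrist"); cv2.imwrite("pics/w10.png",im[:,:,::-1])
for n in ("mouth","flask_foot","stopper"):
    for d in models.mark_of(n,"wrist")[:2]:
        w=c2w(d['xyz'],"wrist",p); print(n,round(d['p'],2),w,w2p(w,"wrist",p))
for cam in("side","top"):
    im=imaging.get_image(cam); cv2.imwrite(f"pics/{cam}1.png",im[:,:,::-1])
    for n in ("mouth","flask_foot","stopper"):
        for d in models.mark_of(n,cam)[:3]:
            w=c2w(d['xyz'],cam); print(cam,n,round(d['p'],2),w,w2p(w,cam))
E
```

```text
time: 11.58
eef_pos: [479.0, -348.0, 445.0]
orientation: [0.0, 0.217, 0.976, -0.001]
wrist_force: [-0.3, 0.4, -0.8]
finger_gap: 26.2
t 11.57 pos [ 479. -348.  445.] x [-0.9  0.4 -0. ] z [ 0. -0. -1.] F [-0.3  0.4 -0.8] gap 26.2 q [-0.8  0.3  0.2  1.5 -0.  -0.3]
mouth 0.91 [ 395.6 -574.4  170.8] [ 32.3 219.9]
mouth 0.59 [ 475.  -352.   171.1] [311.9 194.3]
flask_foot 0.69 [ 476.3 -350.     1.3] [316.3 159.4]
flask_foot 0.6 [ 393.7 -577.3    1.7] [139.7 175.2]
stopper 0.57 [ 480.4 -347.1  255. ] [320.8 240.9]
side mouth 0.95 [ 397.4 -575.7  170.7] [362.1 117.8]
side mouth 0.56 [ 479.3 -347.2  171.3] [335.3 152.2]
side flask_foot 0.84 [ 200.4 -348.4   -4.2] [412.1 196.7]
side flask_foot 0.6 [ 397.3 -578.2    1. ] [359.6 154.6]
side flask_foot 0.57 [ 474.1 -348.8   -0.2] [335.9 190.8]
side stopper 0.95 [203.5 330.6  24.1] [427.3 376.7]
side stopper 0.57 [ 475.  -349.8  254. ] [337.2 130.7]
top mouth 0.81 [ 204.6 -349.2  170.7] [392.  291.6]
top mouth 0.6 [ 400.4 -576.1  173.2] [464.2 225.5]
top flask_foot 0.83 [ 208.6 -349.7    2. ] [383.8 291.6]
top flask_foot 0.57 [ 398.1 -570.1    3.1] [447.2 233.9]
top stopper 0.7 [204.4 335.9  34.1] [172.2 294.9]
```

View pics/w10.png

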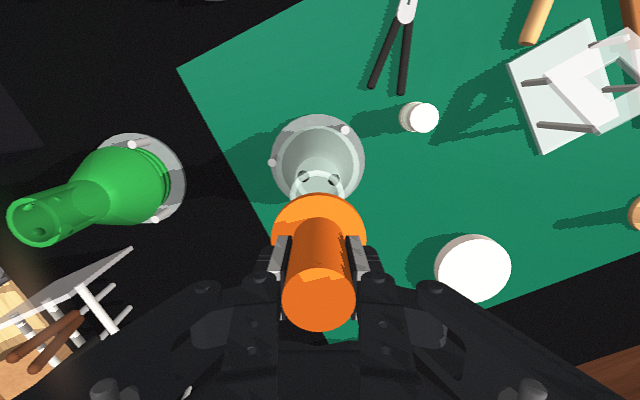

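View pics/side1.png

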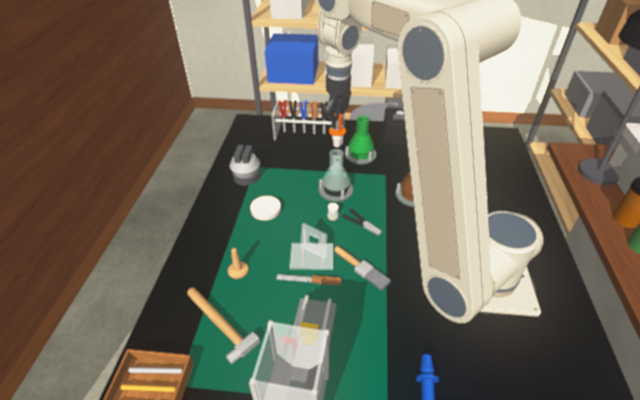

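View pics/top1.png

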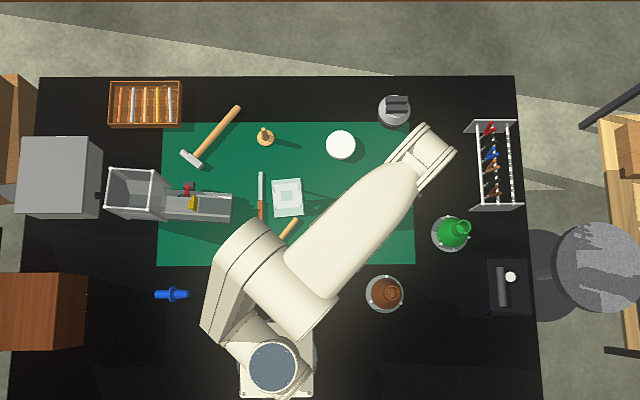

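```bash
python3 - <<'E'
from h import *
import cv2
a=cv2.imread('pics/w10.png')[100:250,240:400]; a=cv2.resize(a,None,fx=4,fy=4,interpolation=2)
p=RT();R,t=p
def circ(c,r,z):
    return [w2p([c[0]+r*np.cos(k),c[1]+r*np.sin(k),z],'wrist',p) for k in np.linspace(0,6.28,60)]
for c,col in(((477.5,-348.8),(0,0,255)),((479,-348),(255,0,0))):
  for r,z in((23,170),(62,8)):
    pts=((np.array(circ(c,r,z))-[240,100])*4).astype(np.int32)
    cv2.polylines(a,[pts],True,col,1)
cv2.imwrite('pics/c4.png',a)
E
```

```text
(no output)
```

View pics/c4.png

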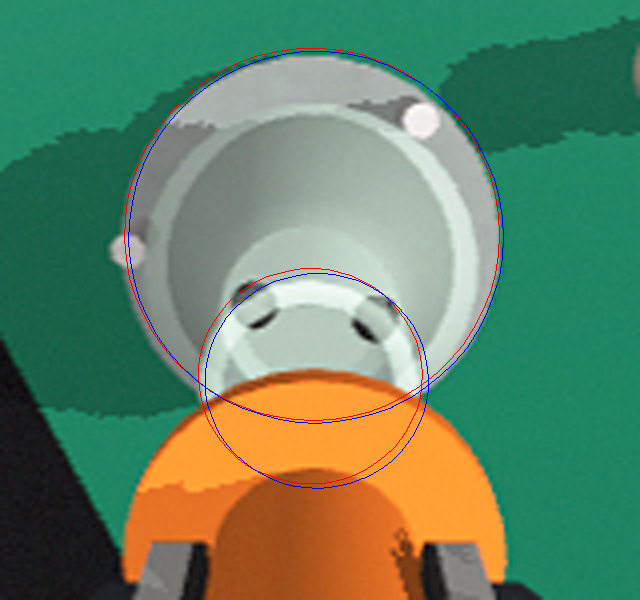

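```bash
python3 - <<'E'
from h import *
import cv2
a=cv2.imread('pics/w10.png')[170:350,240:400]; a=cv2.resize(a,None,fx=3.3,fy=3.3,interpolation=2)
p=RT();R,t=p
def circ(c,r,z):
    return [w2p(R@np.array([c[0]+r*np.cos(k),c[1]+r*np.sin(k),z])+t,'wrist',p) for k in np.linspace(0,6.28,60)]
for c,col in(((0,0),(255,0,0)),((2,0),(0,255,0))):
  for r,z in((26,188-6),(14,128)):
    pts=((np.array(circ(c,r,z))-[240,170])*3.3).astype(np.int32)
    cv2.polylines(a,[pts],True,col,1)
cv2.imwrite('pics/c5.png',a)
E
```

```text
(no output)
```

View pics/c5.png

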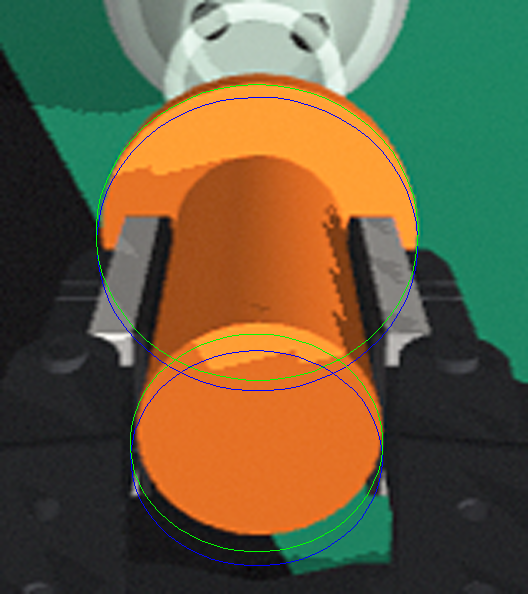

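```bash
python3 - <<'E'
from h import *
from scipy.optimize import least_squares
p=RT();R,t=p
K=np.linspace(0,2*np.pi,181)
def proj(q):
    return np.array([w2p(R@v+t,'wrist',p) for v in q])
def circ(par,h,r):
    x,y,z,ty,tx=par   # origin, axis up = -tool z
    Rt=Rn.from_euler('xy',[tx,ty]).as_matrix()
    q=np.stack([r*np.cos(K),r*np.sin(K),-h+0*K],1)@Rt.T+[x,y,z]
    return (proj(q)-[240,170])*3.3
def res(par):
    c=circ(par,60,14); d=circ(par,6,26)
    o=[c[:,0].min()-136,c[:,0].max()-383,c[:,1].max()-535,c[:,1].min()-322,
       d[:,1].min()-84,d[:,0].min()-98,d[:,0].max()-417]
    return np.array(o+[par[3]*60,par[4]*60])
for fixtilt in(0,1):
    f=(lambda P:res(np.r_[P,0,0])) if fixtilt else res
    s=least_squares(f,[0,0,188] if fixtilt else [0,0,188,0,0])
    print(np.round(s.x,3),np.round(s.fun,1))
E
```

```text
Traceback (most recent call last):
  File "h.py", line 13, in w2p
    c=imaging.get_calibration(cam)
ValueError: time passes only in moves, steps and waits
```

```bash
cat > fit.py <<'E'
from h import *
from scipy.optimize import least_squares
c=imaging.get_calibration('wrist');T=c['tool_from_camera'];Kc=c['intrinsics']
K=np.linspace(0,2*np.pi,181)
def proj(q):
    P=(q-T[:3,3])@T[:3,:3]; u=P@Kc.T; return u[:,:2]/u[:,2:]
def circ(par,h,r):
    x,y,z,ty,tx=par
    Rt=Rn.from_euler('xy',[tx,ty]).as_matrix()
    q=np.stack([r*np.cos(K),r*np.sin(K),-h+0*K],1)@Rt.T+[x,y,z]
    return proj(q)
def res(par):
    S=lambda a:(a-[240,170])*3.3
    c=S(circ(par,60,14)); d=S(circ(par,6,26))
    o=[c[:,0].min()-136,c[:,0].max()-383,c[:,1].max()-535,c[:,1].min()-322,
       d[:,1].min()-84,d[:,0].min()-98,d[:,0].max()-417]
    return np.array(o+[par[3]*60,par[4]*60])
if __name__=="__main__":
  for fixtilt in(0,1):
    f=(lambda P:res(np.r_[P,0,0])) if fixtilt else res
    s=least_squares(f,[0,0,188] if fixtilt else [0,0,188,0,0])
    print(np.round(s.x,3),np.round(s.fun,1))
E
python3 fit.py
```

```text
[ 1.24200e+00  3.70000e-02  1.90876e+02 -1.00000e-02  5.00000e-03] [ 0.2 -0.3  1.1 -0.5 -0.7  1.3 -1.2 -0.6  0.3]
[  1.528   0.239 191.193] [-0.2 -1.5  0.5  1.1 -2.2  2.7 -0.3  0.   0. ]
```

```bash
python3 -c "
from h import *
delta([480.2,-349.5,390],tool_R(155))"
```

```text
travel [-0.0015, -0.0001, 0.0552] angular [-0.06, 0.05, -0.1]
```

```bash
python3 -m crank '{"claw":[1,1,1,1,1],"travel":[[-0.0015,0,0.01],[-0.0015,0,0.023],[-0.0015,0,0.037],[-0.0015,0,0.049],[-0.0015,0,0.055]],"angular":[[0,0,0],[0,0,0],[0,0,0],[0,0,0],[0,0,0]]}' 80 ;python3 - <<'E'
from h import *
import cv2
stat()
im=imaging.get_image("wrist"); cv2.imwrite("pics/w11.png",im[:,:,::-1])
im=imaging.get_image("side"); cv2.imwrite("pics/c6.png",cv2.resize(im[90:210,280:400,::-1],None,fx=5,fy=5,interpolation=2))
E
```

```text
time: 12.8
eef_pos: [480.2, -349.3, 389.0]
orientation: [-0.0, 0.217, 0.976, -0.0]
wrist_force: [-0.3, 0.7, -0.7]
finger_gap: 26.7
t 12.80 pos [ 480.2 -349.3  389. ] x [-0.906  0.424  0.   ] z [-0.001 -0.    -1.   ] F [-0.3  0.7 -0.7] gap 26.7 q [-0.77  0.34  0.1   1.33 -0.   -0.33]
```

View pics/w11.png

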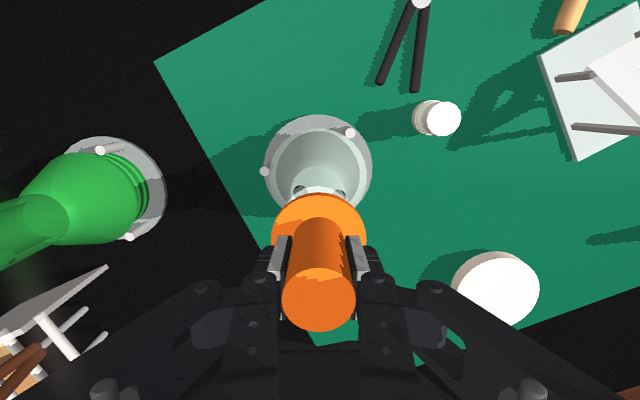

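View pics/c6.png

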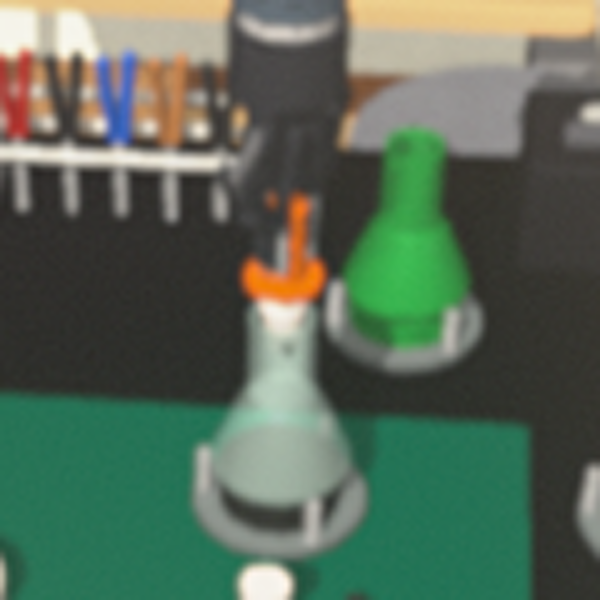

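```bash
python3 -m crank '{"claw":[1,1,1,1,1],"travel":[[0,0,0.003],[0,0,0.006],[0,0,0.009],[0,0,0.012],[0,0,0.014]],"angular":[[0,0,0],[0,0,0],[0,0,0],[0,0,0],[0,0,0]]}' 100 ;python3 - <<'E'
from h import *
import cv2
stat()
im=imaging.get_image("side"); cv2.imwrite("pics/c7.png",cv2.resize(im[90:210,280:400,::-1],None,fx=5,fy=5,interpolation=2))
p=RT()
im=imaging.get_image("wrist"); cv2.imwrite("pics/w12.png",cv2.resize(im[90:250,230:410,::-1],None,fx=4,fy=4,interpolation=2))
E
```

```text
time: 13.52
eef_pos: [480.1, -349.6, 375.6]
orientation: [0.0, 0.217, 0.976, -0.001]
wrist_force: [-2.7, -3.2, 2.3]
finger_gap: 25.9
t 13.53 pos [ 480.1 -349.6  375.6] x [-0.905  0.425 -0.   ] z [-0.    -0.002 -1.   ] F [-2.7 -3.2  2.3] gap 25.9 q [-0.77  0.34  0.07  1.3  -0.   -0.33]
```

View pics/w12.png

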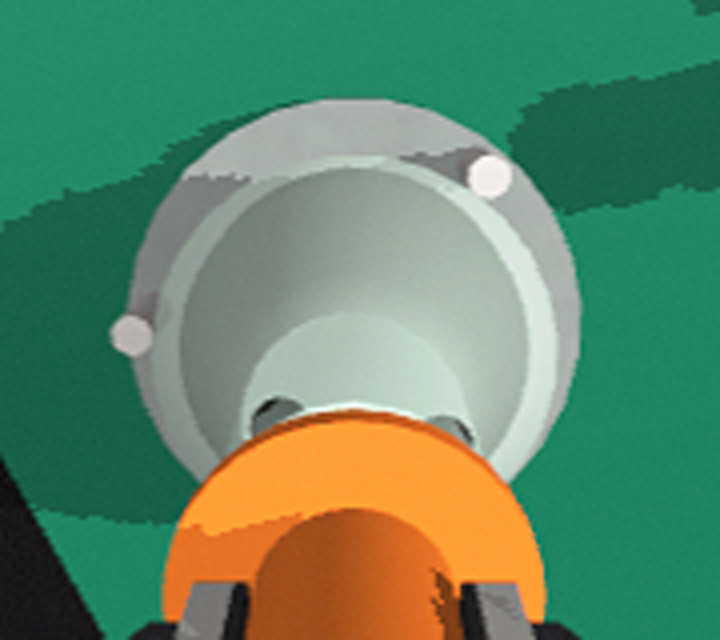

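```bash
python3 -m crank '{"claw":[1,1,1,1,1],"travel":[[0.0004,-0.001,0.001],[0.0004,-0.001,0.003],[0.0004,-0.001,0.005],[0.0004,-0.001,0.007],[0.0004,-0.001,0.008]],"angular":[[0,0,0],[0,0,0],[0,0,0],[0,0,0],[0,0,0]]}' 100 ;python3 -c "
from h import *
stat()"
```

```text
time: 14.25
eef_pos: [479.6, -350.1, 367.9]
orientation: [0.0, 0.217, 0.976, -0.001]
wrist_force: [1.3, 0.9, 6.2]
finger_gap: 25.7
t 14.25 pos [ 479.6 -350.1  367.9] x [-0.906  0.424 -0.001] z [ 0.001 -0.001 -1.   ] F [1.3 0.9 6.2] gap 25.7 q [-0.77  0.34  0.05  1.28 -0.   -0.33]
```

```bash
python3 -m crank '{"claw":[1,1,1,1,1],"travel":[[0,0,0.003],[0,0,0.006],[0,0,0.009],[0,0,0.012],[0,0,0.013]],"angular":[[0,0,0],[0,0,0],[0,0,0],[0,0,0],[0,0,0]]}' 100 ;python3 -c "
from h import *
stat()"
```

```text
time: 14.88
eef_pos: [479.6, -350.2, 355.5]
orientation: [0.001, 0.217, 0.976, -0.001]
wrist_force: [0.5, 0.8, 11.1]
finger_gap: 25.6
t 14.88 pos [ 479.6 -350.2  355.5] x [-0.906  0.424 -0.002] z [ 0.001 -0.003 -1.   ] F [ 0.5  0.8 11.1] gap 25.6 q [-0.77  0.35  0.03  1.25 -0.   -0.33]
```

```bash
python3 -m crank '{"claw":[1,1,1,1,1],"travel":[[0,0,0.003],[0,0,0.006],[0,0,0.008],[0,0,0.01],[0,0,0.01]],"angular":[[0,0,0],[0,0,0],[0,0,0],[0,0,0],[0,0,0]]}' 100 ;python3 -c "
from h import *
stat()"
```

```text
time: 15.5
eef_pos: [479.5, -350.3, 346.5]
orientation: [0.001, 0.217, 0.976, -0.002]
wrist_force: [-0.5, 0.3, 11.3]
finger_gap: 26.2
t 15.50 pos [ 479.5 -350.3  346.5] x [-0.906  0.424 -0.004] z [ 0.002 -0.005 -1.   ] F [-0.5  0.3 11.3] gap 26.2 q [-0.77  0.35  0.01  1.22 -0.   -0.33]
```

```bash
python3 -m crank '{"claw":[1,1,1,1,1],"travel":[[0,0,0.002],[0,0,0.004],[0,0,0.006],[0,0,0.008],[0,0,0.008]],"angular":[[0,0,0],[0,0,0],[0,0,0],[0,0,0],[0,0,0]]}' 100 ;python3 - <<'E'
from h import *
import cv2
stat()
im=imaging.get_image("wrist"); cv2.imwrite("pics/w13.png",cv2.resize(im[90:250,230:410,::-1],None,fx=4,fy=4,interpolation=2))
E
```

```text
time: 16.12
eef_pos: [479.4, -350.2, 339.9]
orientation: [0.002, 0.217, 0.976, -0.003]
wrist_force: [-1.3, 2.4, 16.6]
finger_gap: 26.2
t 16.12 pos [ 479.4 -350.2  339.9] x [-0.906  0.424 -0.005] z [ 0.003 -0.006 -1.   ] F [-1.3  2.4 16.6] gap 26.2 q [-0.77  0.36 -0.    1.2  -0.   -0.33]
```

View pics/w13.png

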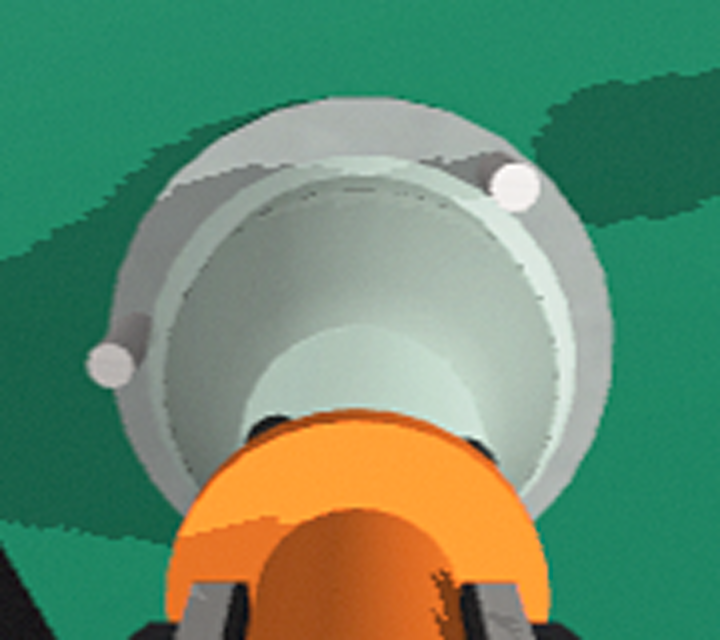

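```bash
python3 -m crank '{"claw":[1,1,1,1,1],"travel":[[0,0,0.002],[0,0,0.004],[0,0,0.005],[0,0,0.005],[0,0,0.005]],"angular":[[0,0,0],[0,0,0],[0,0,0],[0,0,0],[0,0,0]]}' 100 ;python3 - <<'E'
from h import *
import cv2
stat()
im=imaging.get_image("side"); cv2.imwrite("pics/c8.png",cv2.resize(im[90:210,280:400,::-1],None,fx=5,fy=5,interpolation=2))
E
```

```text
time: 16.8
eef_pos: [479.3, -349.9, 336.7]
orientation: [0.003, 0.217, 0.976, -0.003]
wrist_force: [-1.2, 2.9, 18.3]
finger_gap: 25.7
t 16.80 pos [ 479.3 -349.9  336.7] x [-0.906  0.424 -0.007] z [ 0.004 -0.008 -1.   ] F [-1.2  2.9 18.3] gap 25.7 q [-0.77  0.36 -0.01  1.19 -0.   -0.33]
```

View pics/c8.png

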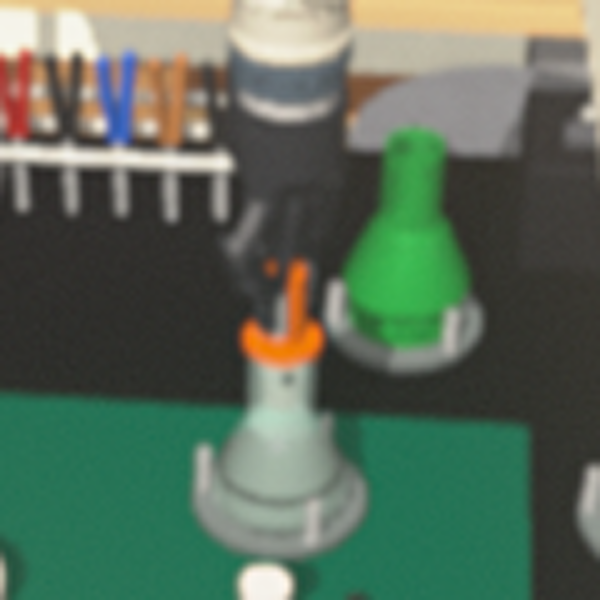

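```bash
python3 -m crank '{"claw":[1,1,1,1,1],"travel":[[0,0,-0.006],[0,0,-0.012],[0,0,-0.018],[0,0,-0.022],[0,0,-0.022]],"angular":[[0,0,0],[0,0,0],[0,0,0],[0,0,0],[0,0,0]]}' 100 ;python3 - <<'E'
from h import *
import cv2
stat()
im=imaging.get_image("side"); cv2.imwrite("pics/c9.png",cv2.resize(im[90:210,280:400,::-1],None,fx=5,fy=5,interpolation=2))
E
```

```text
time: 17.48
eef_pos: [479.1, -349.7, 358.7]
orientation: [0.003, 0.217, 0.976, -0.003]
wrist_force: [0.3, -0.5, 2.5]
finger_gap: 26.5
t 17.48 pos [ 479.1 -349.7  358.7] x [-0.906  0.424 -0.007] z [ 0.004 -0.008 -1.   ] F [ 0.3 -0.5  2.5] gap 26.5 q [-0.77  0.34  0.03  1.25 -0.   -0.33]
```

View pics/c9.png

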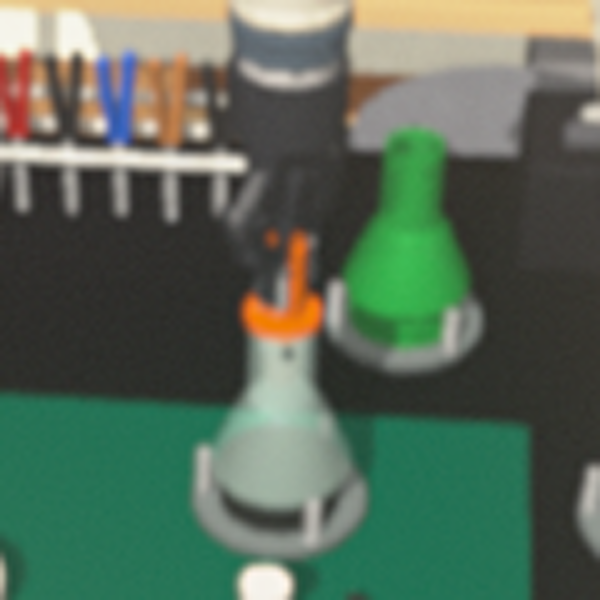

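```bash
python3 -m crank '{"claw":[-1,-1,-1,-1,-1],"travel":[[0,0,0],[0,0,0],[0,0,0],[0,0,-0.005],[0,0,-0.02]],"angular":[[0,0,0],[0,0,0],[0,0,0],[0,0,0],[0,0,0]]}' ; python3 -m crank '{"claw":[-1,-1,-1,-1,-1],"travel":[[0,0,-0.03],[0,0,-0.06],[0,0,-0.09],[0,0,-0.1],[0,0,-0.1]],"angular":[[0,0,0],[0,0,0],[0,0,0],[0,0,0],[0,0,0]]}';python3 - <<'E'
from h import *
import cv2
np.set_printoptions(precision=1,suppress=True)
stat(); p=RT()
im=imaging.get_image("wrist"); cv2.imwrite("pics/w14.png",im[:,:,::-1])
for n in("stopper","mouth"):
    for d in models.mark_of(n,"wrist")[:2]: print(n,round(d['p'],2),c2w(d['xyz'],"wrist",p))
im=imaging.get_image("side"); cv2.imwrite("pics/side2.png",im[:,:,::-1]); cv2.imwrite("pics/c10.png",cv2.resize(im[90:210,280:400,::-1],None,fx=5,fy=5,interpolation=2))
im=imaging.get_image("top"); cv2.imwrite("pics/c11.png",cv2.resize(im[150:230,150:260,::-1],None,fx=6,fy=6,interpolation=2))
E
```

```text
time: 18.15
eef_pos: [479.0, -349.5, 378.7]
orientation: [0.002, 0.217, 0.976, -0.003]
wrist_force: [0.6, -0.5, -1.1]
finger_gap: 85.6
time: 18.77
eef_pos: [478.7, -348.8, 479.1]
orientation: [0.003, 0.217, 0.976, -0.003]
wrist_force: [0.3, -0.6, 0.4]
finger_gap: 85.5
t 18.77 pos [ 478.7 -348.8  479.1] x [-0.9  0.4 -0. ] z [ 0. -0. -1.] F [ 0.3 -0.6  0.4] gap 85.5 q [-0.8  0.3  0.3  1.5 -0.  -0.3]
stopper 0.92 [ 480.  -349.3  174.9]
mouth 0.9 [ 395.8 -574.4  171.5]
```

View pics/w14.png

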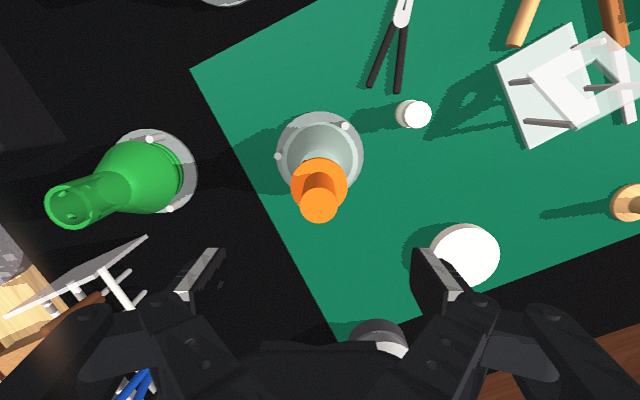

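View pics/c10.png

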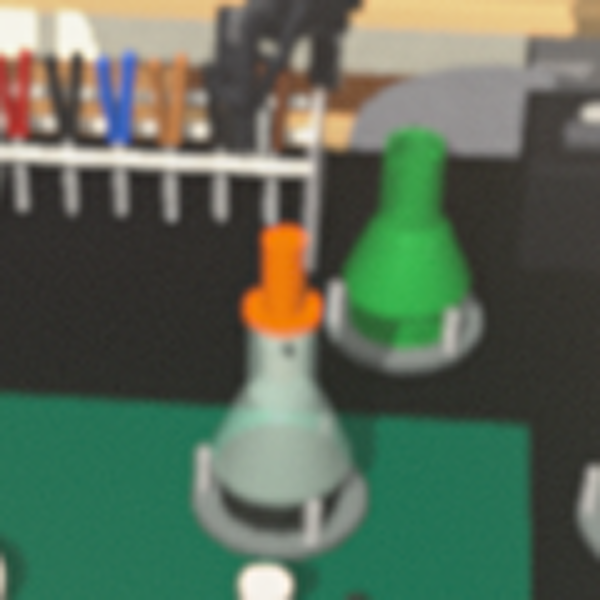

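View pics/c11.png

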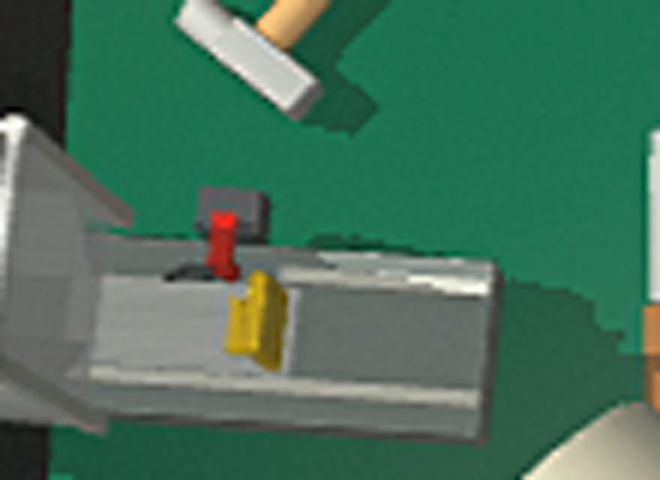

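```bash
python3 -c "
from h import *
S=np.array([479,-349,180.]);R=tool_R(155,45)
delta(S-290*R[:,2],R)"
```

```text
travel [0.2051, 0.0001, 0.0918] angular [-0.27, -44.79, 0.01]
```

```bash
python3 -m crank '{"claw":[-1,-1,-1,-1,-1],"travel":[[0.06,0,0],[0.12,0,0],[0.17,0,0.02],[0.205,0,0.06],[0.205,0,0.092]],"angular":[[0,-9,0],[0,-18,0],[0,-27,0],[0,-36,0],[0,-45,0]]}';python3 - <<'E'
from h import *
import cv2
stat(); p=RT()
im=imaging.get_image("wrist"); cv2.imwrite("pics/w15.png",im[:,:,::-1])
u=w2p([479,-349,175],'wrist',p); print(u)
x,y=int(u[0]),int(u[1]); cv2.imwrite("pics/c12.png",cv2.resize(im[max(0,y-60):y+60,max(0,x-80):x+80,::-1],None,fx=5,fy=5,interpolation=2))
E
```

```text
time: 19.65
eef_pos: [291.3, -260.5, 383.7]
orientation: [0.377, 0.2, 0.9, -0.087]
wrist_force: [1.1, -1.9, -0.3]
finger_gap: 85.6
t 19.65 pos [ 291.3 -260.5  383.7] x [-0.636  0.294 -0.713] z [ 0.644 -0.307 -0.701] F [ 1.1 -1.9 -0.3] gap 85.6 q [-1.08 -0.24 -0.69  0.43  0.44 -0.49]
[319.13681904 185.76950285]
```

View pics/c12.png

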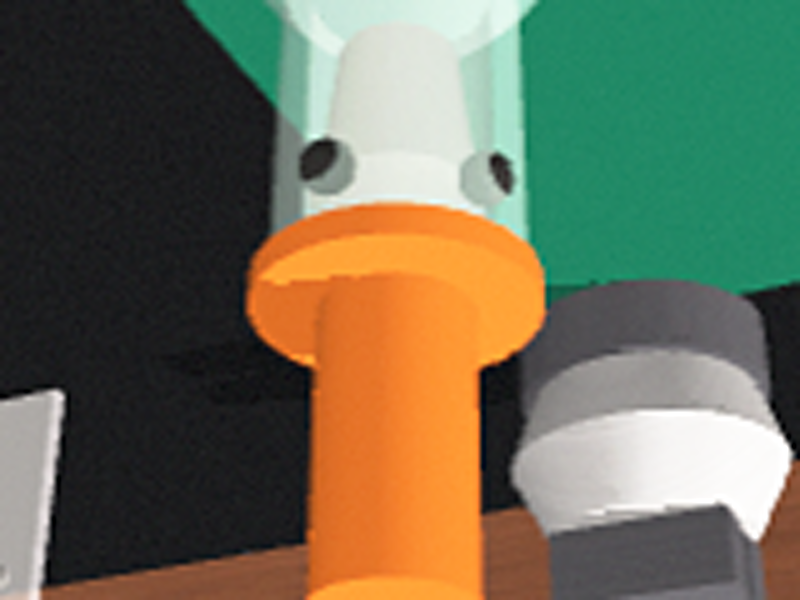

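```bash
python3 -c "
from station import ticket
print(ticket.sign_off())
from h import *
stat()"
```

```text
the job is handed in; nothing more can be done
None
the job is handed in; nothing more can be done
```

I shut the hopper gate, then moved the orange stopper into the clear flask, pressed it home and let go. The job is handed in, at about 20 s of the 64 s; no verdict was reported.

**Gate:** I pushed it to its end stop, where the wrist force rose to about 35 N, close to the 40 N limit on the arm or gripper body. The networks put the tab within about 4 mm of its fully shut position. In the last top picture the red catch sits behind the gate, reaching out as far as it did at rest.

**Stopper:** I pressed up to about 18 N at the wrist, well under the 100 N limit for the glass. I then eased off to about 2.5 N before opening the fingers. A final close-up shows the collar on the rim with no visible gap, the plug centred and upright, and the lips snapped over its widest part.

**Disagreement:** the network put the stopper's collar at 175 mm against the 170 mm rim, slightly outside its stated 4 mm accuracy. The press forces and the close-up both indicate it is flush, so I took that reading as network error.

**Other things on the bench:** the arm never came near the bystanders. They looked unmoved in the later pictures, but I did not measure them.

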